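# Tidy the console: caddy from the back forwards, toy on its glass plinth

### The job

Tidy the console: stand the tall spray bottle in the rear pocket of the clear caddy (the one by its high back panel), and only after that the short jar in the front pocket, so that you never reach across it. Set the glass cube flat in the end section of the ceramic tray that is nearest the clip board, and lay the yellow fidget toy flat on top of the cube, centred. Leave the mug and the plant where they stand.

Things in the scene. Friction and masses are not known exactly. Their poses are not given: they have to be found in the camera images.
- spray: Tall upright screen-spray bottle: plain cylinder, 44 mm diameter, 160 mm high, white with a grey band, black cap of the same diameter on the top 42 mm; 0.13 to 0.24 kg. Loose. Origin: centre of its underside, z up along the bottle.
- jar: Short upright amber glass jar with a flat aluminium lid: plain cylinder, 52 mm diameter, 70 mm high; 0.11 to 0.21 kg. Loose. Origin: centre of its underside, z up.
- cube: Clear solid glass cube with pale edges, 46 mm along each side, 0.22 kg. Loose. Origin: centre of its underside; x and y along its horizontal edges, z up.
- fidget: Yellow plastic fidget toy (two-ended spinner) lying flat: a straight bar with round ends, 76 mm long, 30 mm wide, 14 mm thick, a steel ring at each end and a black disc in the middle; 0.05 kg. Loose. Origin: centre of its underside; x along its length, z up.
- caddy: Clear acrylic remote caddy, fixed, 156 (its x) by 80 mm, walls and floor 4 mm. Two pockets 72 by 72 mm inside: rear centred at x = +38 mm, front at x = -38 mm. Wall tops above the table: front pocket's walls and the divider 30 mm, rear pocket's sides 45 mm, back panel (+x end) 70 mm. Origin: centre of its underside, +x to its back (away from the robot within 0.25 rad), z up.
- tray: Blue glazed ceramic sectioned tray, fixed: outside 78 mm along its x and 226 mm along its y, rim and the two dividers 14 mm high, walls and floor 4 mm thick. Three sections in a row along y, each about 70 mm square inside, centred at y = -74, 0 and +74 mm. Origin: centre of its underside, z up.
- clip_board: Steel spring clip pinned to a small pale wooden board, fixed: board 90 mm (its x) by 100 mm (its y) by 12 mm, the clip reaches 34 mm above the table. Only tells which end of the tray is meant. Origin: centre of its underside, z up.
- mug: White ceramic mug, 78 mm diameter, 90 mm high, with a side handle. Loose bystander; leave alone. Origin: centre of its underside.
- plant: Small succulent in a terracotta pot, 72 mm diameter at the rim, about 90 mm high in all. Loose bystander; leave alone. Origin: centre of its underside.
There are look-alikes about, which are no part of the job. What is shaped like the cube but brown or pink is not meant.

How it is judged:
On the way, in this order (a step that is already met when the one before it is completed fails the run):
1. the spray bottle stands in the rear pocket of the caddy, let go, before the jar is loaded (x of spray in the frame of caddy between 0.02 and 0.056 m and y of spray in the frame of caddy between -0.018 and 0.018 m and z of spray in the frame of caddy between 0.001 and 0.009 m and angle between spray's own z axis and vertical below 0.12 rad and contact force between the fingers and spray below 0.1 N), for 0.2 s.
2. then the jar stands in the front pocket, let go (x of jar in the frame of caddy between -0.054 and -0.022 m and y of jar in the frame of caddy between -0.018 and 0.018 m and z of jar in the frame of caddy between 0.001 and 0.009 m and angle between jar's own z axis and vertical below 0.12 rad and contact force between the fingers and jar below 0.1 N), for 0.2 s.
At the end, for the whole second after the job is handed in: Bottle upright on the floor of the caddy's rear pocket, jar likewise in the front pocket; cube flat on the floor of the tray's end section on the clip board's side; toy flat on the cube, its centre within 13 mm of the cube's; tilts under 0.1 rad; all four released and at rest (all of step 1 and all of step 2 and x of cube in the frame of tray between -0.015 and 0.015 m and z of cube in the frame of tray between 0.001 and 0.009 m and angle between cube's own z axis and vertical below 0.1 rad and ((y of clip_board in the frame of tray above 0 m and y of cube in the frame of tray between 0.059 and 0.089 m) or (y of clip_board in the frame of tray below 0 m and y of cube in the frame of tray between -0.089 and -0.059 m)) and horizontal distance between fidget and cube below 0.013 m and z of fidget in the frame of cube between 0.041 and 0.051 m and angle between fidget's own z axis and vertical below 0.12 rad and linear speed of each of spray, jar, cube, fidget below 0.02 m/s and angular speed of each of spray, jar, cube, fidget below 0.2 rad/s and contact force between the fingers and cube below 0.1 N and contact force between the fingers and fidget below 0.1 N); the robot touches nothing.
It fails at once if the mug is moved by more than 20 mm (distance of mug from where it was at the start of the episode above 0.02 m).
It fails at once if the plant is moved by more than 20 mm (distance of plant from where it was at the start of the episode above 0.02 m).
It also fails if it takes over 109 s, if anything falls off the work surface, if the arm or the gripper's body presses on something with over 40 N, if the wrist force passes 120 N, or if a joint passes its speed limit or range.

### The arm

A 6-joint arm with a two-finger parallel gripper is mounted at the origin on the work surface. World frame = base frame: x ahead of the robot, y to its left, z up, the work surface at z = 0. Lengths are in m, angles in rad, forces in N, time in s.
With the tool pointing down it reaches from about 0.35 to 0.8 m from the base axis. Payload 7.3 kg.
Tool frame: the origin (TCP) lies at the very end of the fingers, on their centre line; the grasp point (between the pads) lies 19 mm behind it (bot.pinch_z is the z of the grasp point in the tool frame, in m); z points along the fingers, y is the line along which they close (so a half turn about z gives the same grasp; the last joint's range is limited). The gripper opens to 85 mm and grips with 20 to 120 N. Pads are 22 mm wide; open, the fingers measure 114 mm over their backs; the gripper's body (76 mm by 85 mm) begins 54 mm behind the grasp point. The pads swing forward as they close: fully open they stand 13 mm farther back than shut.
Start: joints at [1.067, 0.342, 1.524, -0, 1.275, -0.146], TCP at [0.184, 0.492, 0.196] pointing down, gripper open.
Joint ranges: [-2.53, 2.53], [-0.77, 2.02], [0.04, 2.7], [-1, 4.14], [0.28, 2.66], [-3.11, 3.11]. Speed limits (rad/s): [2.57, 2.57, 3.14, 3.14, 3.14, 3.14].

### API

Orientations are given as a rotation vector (axis times angle).
In Python, from workcell import bot, viewer, finder gives the robot as it stands.
- The arm moves only by the tool send_rows, never from a script. Its argument "plan" is a list of rows, each a list of 7 numbers: the shift along the tool's x, y, z in cm, then the turn, a rotation vector about the tool's x, y, z in degrees, then the opening, from 0 (shut) to 1 (fully open). In form: [[dx, dy, dz, rx, ry, rz, grip], ...]. A call has 1 to 20 rows; each row is the pose to reach, as a shift and turn from the pose commanded when the call began, along the tool's axes at that moment; what a row does not reach only later rows make up. A row lasts 1/10 s, in which the tool goes at most 50 mm and 8.59 degrees, less where a joint would pass 70% of its speed; a pose out of reach is approached as far as the arm can. A call with a gripper value outside its range is refused whole. The fingers move at their own pace and stop on an object; "squeeze" is the grip in N (left out, the last holds). Time passes only in rows, so rows that repeat a pose let the fingers close. It gives the time, the measured TCP pose, the force, the opening and the grip force at its end, in the units of the state.
- bot.get_obs(): the state, without advancing time (a new reading comes with each control period).
- viewer.snapshot(name): name is "scene" or "top" or "wrist"; returns the picture (384x512x3 uint8, red, green, blue); there is no depth.
- viewer.camera_model(name): a dict with "fx", "fy", "cx", "cy" (pixels), "R" (3x3) and "t" (3): a world point X has camera coordinates R X + t; the wrist camera has in their place "tool_from_camera" (4x4, takes a point from camera to tool coordinates, whose origin is the TCP and whose axes are the flange's). Camera axes: x right, y down, z forward; pixel columns grow to the right and rows downward; lengths in m; the calibration is good to about 2 mm. A picture is of the moment at which its call begins: read the wrist's pose just before it. camera_model takes no time and is no camera call.
- bot.close_job(): hands the job in; it is judged then, once.
Trained networks look in the newest picture that a camera, given by its name, has taken for a name from the list of things; names that differ only in an ending like _2 or _b are one class to them, and where a whole thing is asked for, a point or a joint stands for the part that bears it (a point fixed in the world has none). Each returns a list of dicts, best first, with "confidence" (0 to 1); they miss things now and then, are a little off and sometimes report something else, mostly with a low value. They report only what shows in the picture. A call takes as long as a camera call. They do not tell look-alikes from the thing itself.
- finder.spot_in(camera, query): "location" ([x, y, z] in m, in world coordinates, good to about 4 mm: the middle of the surface that is visible of it).
- finder.cut_out(camera, query): "region" (384x512 bool, what is visible of it).
- finder.landmark_of(camera, query): "location" ([x, y, z] in m, in world coordinates, good to about 4 mm: a listed point, or the origin of a listed thing).
The state is a dict: "time": time; "joint_positions": joint angles; "qvel": joint speeds; "tau": joint torques, N m; "ee_pos": TCP position; "tool_rot": TCP orientation; "force": force on the tool from outside, world axes, zero at the start; "torque": the same for the moment, N m; "grip_width": finger opening in m; "finger_force": force on a finger pad.
Only numpy, scipy, OpenCV 4.12 (cv2) and the standard library are available. Lean on these libraries where they do the work, as an engineer would, in place of code of your own. Each camera call takes 0.05 s, during which the arm holds its last target. There are 200 camera calls.

## Working session

There is one attempt and no reset: what is moved stays moved. The work goes in short steps, Python scripts to look and compute and a tool call to move; the robot and the scene stay as the last step left them, time stands still between calls to the robot, and variables do not carry over. Pictures are saved under pics/ and viewed, at most 14 in all, crops included, and the job is handed in when it is done.

Besides the shell and the picture viewer there is one more tool, called after "Emit:" as name([rows], argument=value, ...), one row to a line, values as JSON. send_rows: Moves the arm, as the interface text tells. Its arguments: {"type":"object","properties":{"plan":{"type":"array","items":{"type":"array","items":{"type":"number"}}},"squeeze":{"type":"number"}},"required":["plan"]}

```bash
mkdir -p pics
cat > h.py <<'E'
import numpy as np, cv2
from workcell import bot, viewer, finder
from scipy.spatial.transform import Rotation as Ro
def save(cam,name,crop=None,s=1):
    im=viewer.snapshot(cam)
    o=im[...,::-1]
    if crop: o=o[crop[1]:crop[3],crop[0]:crop[2]]
    cv2.imwrite('pics/'+name,cv2.resize(o,None,fx=s,fy=s,interpolation=cv2.INTER_CUBIC)); return im
def proj(cam,X):
    m=viewer.camera_model(cam); c=np.array(m['R'])@np.array(X)+np.array(m['t'])
    return m['fx']*c[0]/c[2]+m['cx'],m['fy']*c[1]/c[2]+m['cy']
def ray(cam,u,v,z):
    m=viewer.camera_model(cam); R=np.array(m['R']);t=np.array(m['t'])
    if 1:
        o=-R.T@t; d=R.T@np.array([(u-m['cx'])/m['fx'],(v-m['cy'])/m['fy'],1])
    return o+d*(z-o[2])/d[2]
E
python3 - <<'E'
from h import *
a=save('top','top.png',s=1.5); b=save('scene','scene.png',s=1.5)
o=bot.get_obs(); print(o['time'],o['ee_pos'],Ro.from_rotvec(o['tool_rot']).as_matrix().round(3).tolist(),bot.pinch_z)
for cam in('top','scene'):
  for q in 'spray jar cube fidget caddy tray clip_board mug plant'.split():
    print(cam,q,[(np.round(d['location'],3).tolist(),round(d['confidence'],2)) for d in finder.landmark_of(cam,q)][:4])
print({k:np.round(v,3).tolist() for k,v in viewer.camera_model('top').items()})
E
```

```text
0.1 [0.18363007 0.49139293 0.19499938] [[-0.937, 0.35, -0.001], [0.35, 0.937, -0.001], [0.0, -0.001, -1.0]] -0.0187
top spray [([0.425, -0.261, 0.001], 0.62), ([0.432, 0.086, -0.001], 0.57)]
top jar [([0.44, 0.314, -0.002], 0.92)]
top cube [([0.339, -0.197, 0.005], 0.92), ([0.446, -0.016, -0.002], 0.89), ([0.456, -0.124, 0.0], 0.71), ([0.338, -0.098, -0.007], 0.51)]
top fidget [([0.43, 0.089, -0.002], 0.65)]
top caddy [([0.635, -0.219, 0.002], 0.72)]
top tray [([0.628, 0.216, -0.005], 0.67)]
top clip_board [([0.625, -0.002, 0.004], 0.66)]
top mug [([0.574, -0.462, -0.001], 0.9)]
top plant [([0.549, 0.475, -0.0], 0.68)]
scene spray [([0.422, -0.263, -0.002], 0.72)]
scene jar [([0.436, 0.313, 0.0], 0.68)]
scene cube [([0.34, -0.197, 0.0], 0.73), ([0.337, -0.1, 0.001], 0.64), ([0.456, -0.13, 0.001], 0.54), ([0.444, -0.016, 0.005], 0.5)]
scene fidget [([0.432, 0.089, -0.002], 0.47)]
scene caddy [([0.637, -0.214, -0.003], 0.89), ([0.627, 0.21, -0.004], 0.74)]
scene tray [([0.626, 0.211, -0.004], 0.81)]
scene clip_board [([0.626, -0.001, 0.0], 0.69), ([0.453, -0.133, 0.0], 0.59), ([0.436, 0.313, -0.001], 0.44)]
scene mug [([0.574, -0.464, -0.002], 0.9)]
scene plant [([0.548, 0.481, 0.002], 0.74)]
{'fx': 381.704, 'fy': 381.704, 'cx': 248.632, 'cy': 198.948, 'R': [[0.014, -1.0, -0.005], [-0.988, -0.013, -0.155], [0.155, 0.007, -0.988]], 't': [0.011, 0.469, 1.058]}
```

View pics/top.png

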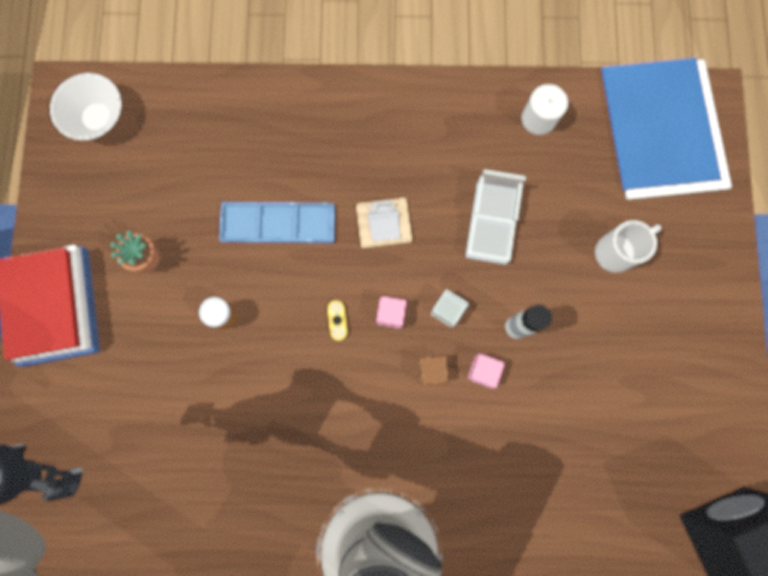

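View pics/scene.png

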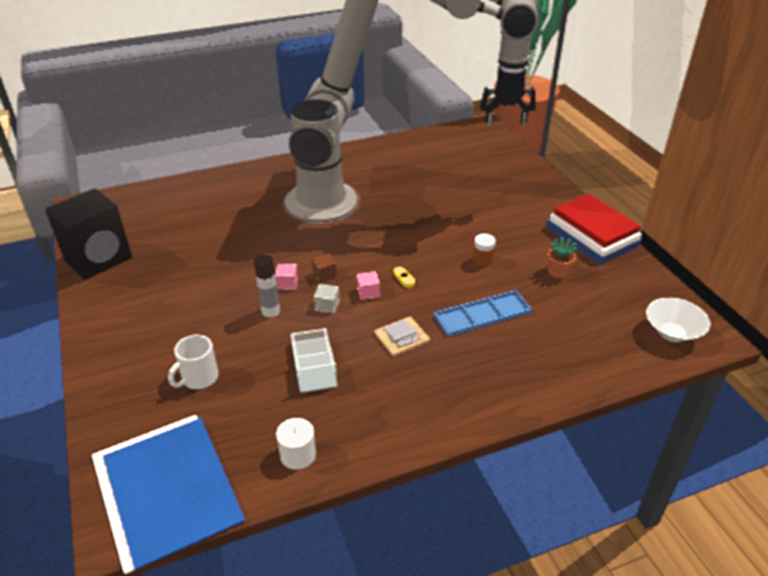

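The top view shows spray near px (527,322), jar (214,312), clear cube (450,308), fidget (337,320), caddy (496,217) tilted slightly to the right, tray (277,222) and clip board (384,222). The brown and pink cubes are decoys, so the clear cube is the one at about (0.456, -0.127). Next I'll measure the yaws.

```bash
cat >> h.py <<'E'
def rows(*wps):
    "wps: (x,y,z,angle of tool y in deg, tool down); prints shift cm/turn deg from present pose"
    o=bot.get_obs(); R=Ro.from_rotvec(o['tool_rot']).as_matrix(); p=np.array(o['ee_pos'])
    print('t',round(o['time'],2),'p',p.round(4),'ang',round(np.degrees(np.arctan2(R[1,1],R[0,1])),1),'w',o['grip_width'])
    for x,y,z,a in wps:
        a=np.radians(a); yv=np.array([np.cos(a),np.sin(a),0]); zv=np.array([0,0,-1.]); T=np.c_[np.cross(yv,zv),yv,zv]
        r=Ro.from_matrix(R.T@T).as_rotvec(degrees=True)
        print(np.round(R.T@(np.array([x,y,z])-p)*100,2).tolist(),r.round(1).tolist())
E
python3 -c "
from h import *
rows((.42,.15,.28,80),(.424,-.262,.28,80))"
```

```text
t 1.95 p [0.1838 0.4918 0.1956] ang 69.5 w 0.08524921635835586
[-34.09, -23.74, -8.44] [0.0, 0.0, -10.5]
[-48.89, -62.19, -8.44] [0.0, 0.0, -10.5]
```

Emit:
send_rows([
  [-34.1,-23.7,-8.4,0,0,-10.5,1],
  [-34.1,-23.7,-8.4,0,0,-10.5,1],
  [-34.1,-23.7,-8.4,0,0,-10.5,1],
  [-34.1,-23.7,-8.4,0,0,-10.5,1],
  [-34.1,-23.7,-8.4,0,0,-10.5,1],
  [-34.1,-23.7,-8.4,0,0,-10.5,1],
  [-34.1,-23.7,-8.4,0,0,-10.5,1],
  [-34.1,-23.7,-8.4,0,0,-10.5,1],
  [-34.1,-23.7,-8.4,0,0,-10.5,1],
  [-48.9,-62.2,-8.4,0,0,-10.5,1],
  [-48.9,-62.2,-8.4,0,0,-10.5,1],
  [-48.9,-62.2,-8.4,0,0,-10.5,1],
  [-48.9,-62.2,-8.4,0,0,-10.5,1],
  [-48.9,-62.2,-8.4,0,0,-10.5,1],
  [-48.9,-62.2,-8.4,0,0,-10.5,1],
  [-48.9,-62.2,-8.4,0,0,-10.5,1],
  [-48.9,-62.2,-8.4,0,0,-10.5,1],
  [-48.9,-62.2,-8.4,0,0,-10.5,1],
  [-48.9,-62.2,-8.4,0,0,-10.5,1],
  [-48.9,-62.2,-8.4,0,0,-10.5,1],
], squeeze=40)

```text
time: 3.95
ee_pos: [0.424, -0.261, 0.2795]
tool_rot: [-0.274, -3.129, -0.002]
force: [-0.3, 0.6, -0.9]
grip_width: 0.0854
finger_force: 0.0
```

```bash
cat >> h.py <<'E'
def wray(u,v,z):
    o=bot.get_obs(); R=Ro.from_rotvec(o['tool_rot']).as_matrix(); m=viewer.camera_model('wrist'); T=np.array(m['tool_from_camera'])
    c=R@T[:3,3]+o['ee_pos']; d=R@T[:3,:3]@np.array([(u-m['cx'])/m['fx'],(v-m['cy'])/m['fy'],1])
    return c+d*(z-c[2])/d[2]
E
python3 -c "
from h import *
rows((.424,-.262,.109,80))
save('wrist','w1.png',s=1.5)
print([(np.round(d['location'],3),d['confidence']) for d in finder.landmark_of('wrist','spray')])
"
```

```text
t 3.95 p [ 0.424  -0.261   0.2795] ang 80.0 w 0.08537559411178752
[-0.02, -0.12, 17.05] [0.1, -0.0, 0.0]
[(array([ 0.423, -0.268, -0.002]), 0.7)]
```

View pics/w1.png

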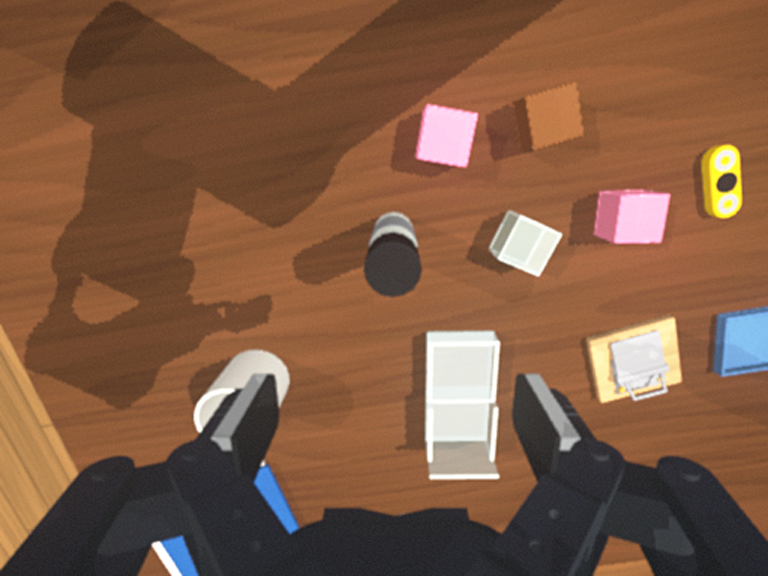

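The wrist view shows the bottle's black cap at px (393,265), the caddy (462,405) with its walls parallel to the image vertical, which confirms a yaw of about -10°, the clear cube (525,243) and the fidget (722,182).

```bash
python3 -c "
from h import *
f=lambda u,v,z:wray(u/1.5,v/1.5,z).round(4).tolist()
print('cap',f(393,265,.16),'cube top corners',[f(u,v,.046) for u,v in((519,211),(561,237),(541,276),(499,250))])
print('caddy front corners .03',f(427,333,.03),f(496,333,.03),'back .07',f(430,477,.07),f(498,477,.07))
print('fid',f(727,182,.014),f(724,158,.014),f(729,206,.014))
"
```

```text
cap [0.4207, -0.261, 0.16] cube top corners [[0.4177, -0.1348, 0.046], [0.4509, -0.0951, 0.046], [0.4886, -0.1174, 0.046], [0.4536, -0.1579, 0.046]]
caddy front corners .03 [0.5396, -0.2435, 0.03] [0.553, -0.1666, 0.03] back .07 [0.7038, -0.2673, 0.07] [0.7174, -0.189, 0.07]
fid [0.4308, 0.0892, 0.014] [0.4058, 0.0842, 0.014] [0.4565, 0.0933, 0.014]
```

Emit:
send_rows([
  [0.1,-0.1,5,0,0,0,1],
  [0.1,-0.1,9,0,0,0,1],
  [0.1,-0.1,13,0,0,0,1],
  [0.1,-0.1,16,0,0,0,1],
  [0.1,-0.1,17,0,0,0,1],
  [0.1,-0.1,17,0,0,0,1],
  [0.1,-0.1,17,0,0,0,0],
  [0.1,-0.1,17,0,0,0,0],
  [0.1,-0.1,17,0,0,0,0],
  [0.1,-0.1,17,0,0,0,0],
  [0.1,-0.1,17,0,0,0,0],
  [0.1,-0.1,17,0,0,0,0],
  [0.1,-0.1,17,0,0,0,0],
  [0.1,-0.1,17,0,0,0,0],
], squeeze=60)

```text
time: 5.45
ee_pos: [0.4239, -0.2636, 0.1115]
tool_rot: [0.274, 3.126, -0.003]
force: [0.2, 1.0, 6.8]
grip_width: 0.0415
finger_force: 60.1
```

```bash
python3 -c "
from h import *
rows((.422,-.262,.22,80),(.6704,-.2236,.22,80),(.6704,-.2236,.115,80))
print(bot.get_obs()['finger_force'])"
```

```text
t 5.45 p [ 0.4239 -0.2636  0.1115] ang 80.0 w 0.041501998650046605
[0.18, 0.11, -10.86] [-0.1, 0.2, -0.0]
[-23.62, 8.21, -10.79] [-0.1, 0.2, -0.0]
[-23.58, 8.22, -0.29] [-0.1, 0.2, -0.0]
60.06214499473572
```

Emit:
send_rows([
  [0,0,-3,0,0,0,0],
  [0,0,-6,0,0,0,0],
  [0,0,-9,0,0,0,0],
  [0,0,-11,0,0,0,0],
  [-2,0.7,-11,0,0,0,0],
  [-5,1.7,-11,0,0,0,0],
  [-8,2.8,-11,0,0,0,0],
  [-11,3.8,-11,0,0,0,0],
  [-14,4.9,-11,0,0,0,0],
  [-17,5.9,-11,0,0,0,0],
  [-20,7,-11,0,0,0,0],
  [-22,7.7,-11,0,0,0,0],
  [-23.3,8.1,-11,0,0,0,0],
  [-23.6,8.2,-11,0,0,0,0],
  [-23.6,8.2,-11,0,0,0,0],
])

```text
time: 6.95
ee_pos: [0.6694, -0.2231, 0.2193]
tool_rot: [-0.273, -3.129, -0.0]
force: [-0.8, -0.8, -1.4]
grip_width: 0.0417
finger_force: 61.4
```

```bash
python3 -c "
from h import *
rows((.6704,-.2236,.115,80))
save('top','t2.png',crop=(270,90,400,260),s=3); save('wrist','w2.png')
print([(np.round(d['location'],3),d['confidence']) for d in finder.landmark_of('top','caddy')+finder.landmark_of('wrist','caddy')+finder.landmark_of('top','spray')])
"
```

```text
t 6.95 p [ 0.6694 -0.2231  0.2193] ang 80.0 w 0.04168025538046518
[-0.11, -0.04, 10.43] [0.0, -0.0, 0.0]
[(array([ 0.63 , -0.214,  0.001]), 0.65), (array([ 0.576, -0.461, -0.002]), 0.33)]
```

View pics/w2.png

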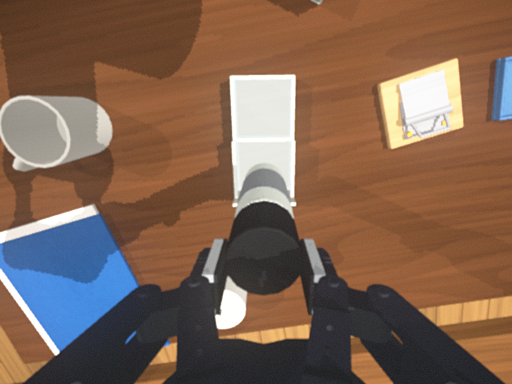

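The bottle is held upright and lined up with the caddy: its centre is at column 265, and the caddy walls are at columns 232 and 296. Now I'll check the fore-aft position.

```bash
python3 -c "
from h import *
a=wray(231,75,.03);b=wray(295,75,.03);c=wray(232,138,.03);d=wray(295,138,.03);print(a,b,c,d)
u=np.array([.985,-.174,0]);f=(a+b)/2;m=(c+d)/2
print('centre from front',f+u*.078,'divider',m, 'rear', (f+u*.116),(m+u*.038))"
```

```text
[ 0.55018168 -0.24260485  0.03      ] [ 0.56388643 -0.16511854  0.03      ] [ 0.62516014 -0.25745932  0.03      ] [ 0.63961918 -0.17563301  0.03      ]
centre from front [ 0.63386405 -0.21743369  0.03      ] divider [ 0.63238966 -0.21654617  0.03      ] rear [ 0.67129405 -0.22404569  0.03      ] [ 0.66981966 -0.22315817  0.03      ]
```

Emit:
send_rows([
  [-0.1,0,3,0,0,0,0],
  [-0.1,0,6,0,0,0,0],
  [-0.1,0,8,0,0,0,0],
  [-0.1,0,9.3,0,0,0,0],
  [-0.1,0,10,0,0,0,0],
  [-0.1,0,10.3,0,0,0,0],
  [-0.1,0,10.4,0,0,0,0],
  [-0.1,0,10.4,0,0,0,0],
])

```text
time: 8.0
ee_pos: [0.671, -0.2235, 0.1166]
tool_rot: [0.274, 3.128, -0.001]
force: [0.1, -0.3, -1.6]
grip_width: 0.0415
finger_force: 61.4
```

Emit:
send_rows([
  [0,0,0.1,0,0,0,0],
  [0,0,0.2,0,0,0,0],
  [0,0,0.2,0,0,0,0.65],
  [0,0,0.2,0,0,0,0.7],
  [0,0,0.2,0,0,0,0.8],
  [0,0,0.2,0,0,0,1],
  [0,0,0.2,0,0,0,1],
  [0,0,-3,0,0,0,1],
  [0,0,-7,0,0,0,1],
  [0,0,-12,0,0,0,1],
  [0,0,-16,0,0,0,1],
  [0,0,-16,0,0,0,1],
])

```text
time: 9.2
ee_pos: [0.6725, -0.2242, 0.2836]
tool_rot: [0.273, 3.117, -0.007]
force: [-0.2, 0.4, 0.8]
grip_width: 0.0853
finger_force: 0.0
```

```bash
python3 -c "
from h import *
rows((.5,0,.28,75),(.437,.313,.28,70))
save('wrist','w3.png')
f=lambda u,v,z:proj('top',(u,v,z))
"
```

```text
t 9.2 p [ 0.6725 -0.2242  0.2836] ang 80.0 w 0.0853118536987865
[20.89, 19.09, 0.03] [-0.2, 0.7, 5.0]
[32.52, 48.82, -0.22] [-0.1, 0.8, 10.0]
```

View pics/w3.png

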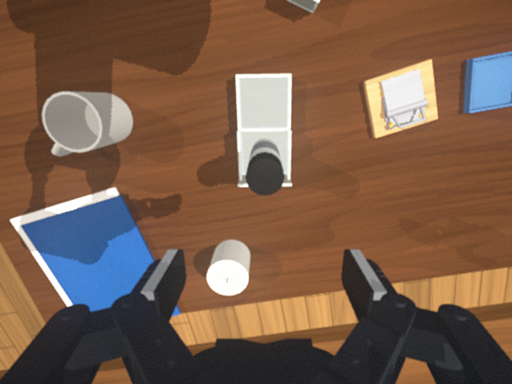

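The bottle stands upright in the rear pocket, cap at px (265,175). Next is the jar.

Emit:
send_rows([
  [5,4.6,0,0,0,0,1],
  [9,8.2,0,0,0,0,1],
  [13,11.9,0,0,0,0,1],
  [17,15.5,0,0,0,0,1],
  [20.9,19.1,0,0,0,0,1],
  [22.5,23.1,0,0,0,0,1],
  [24,27,0,0,0,0,1],
  [25.6,31,0,0,0,0,1],
  [27.1,35,0,0,0,0,1],
  [28.7,39,0,0,0,0,1],
  [30.2,43,0,0,0,0,1],
  [31.5,46,0,0,0,0,1],
  [32.5,48.8,0,0,0,0,1],
  [32.5,48.8,0,0,0,0,1],
  [32.5,48.8,0,0,0,0,1],
  [32.5,48.8,0,0,0,0,1],
])

```text
time: 10.85
ee_pos: [0.4351, 0.3127, 0.2748]
tool_rot: [-0.275, -3.128, 0.002]
force: [0.2, 0.2, -0.4]
grip_width: 0.0857
finger_force: 0.0
```

```bash
python3 -c "
from h import *
rows((.437,.313,.034,80))
save('wrist','w4.png')
print([(np.round(d['location'],3),d['confidence']) for d in finder.landmark_of('wrist','jar')+finder.landmark_of('top','jar')])
viewer.snapshot('top');print([np.round(d['location'],3) for d in finder.landmark_of('top','jar')])
for d in finder.cut_out('wrist','jar')[:1]:
  v,u=np.nonzero(d['region']);print(u.min(),u.max(),v.min(),v.max())
"
```

```text
t 10.85 p [0.4351 0.3127 0.2748] ang 80.0 w 0.08568135288302553
[-0.21, 0.09, 24.08] [-0.1, -0.1, -0.0]
[(array([0.438, 0.311, 0.   ]), 0.95), (array([ 0.557,  0.475, -0.002]), 0.34), (array([ 0.437,  0.31 , -0.001]), 0.71)]
[array([ 0.442,  0.311, -0.001])]
246 282 141 181
```

View pics/w4.png

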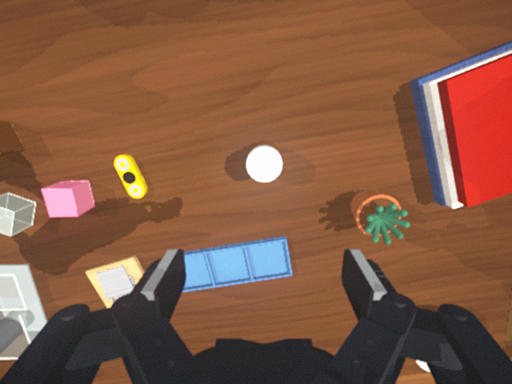

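The jar lid is at px (264,163), which agrees with the finder at (0.438, 0.312).

Emit:
send_rows([
  [-0.3,0,5,0,0,0,1],
  [-0.3,0,10,0,0,0,1],
  [-0.3,0,14,0,0,0,1],
  [-0.3,0,18,0,0,0,1],
  [-0.3,0,21,0,0,0,1],
  [-0.3,0,23,0,0,0,1],
  [-0.3,0,24.2,0,0,0,1],
  [-0.3,0,24.2,0,0,0,1],
  [-0.3,0,24.2,0,0,0,0],
  [-0.3,0,24.2,0,0,0,0],
  [-0.3,0,24.2,0,0,0,0],
  [-0.3,0,24.2,0,0,0,0],
  [-0.3,0,24.2,0,0,0,0],
  [-0.3,0,24.2,0,0,0,0],
  [-0.3,0,24.2,0,0,0,0],
])

```text
time: 12.65
ee_pos: [0.4407, 0.3118, 0.0385]
tool_rot: [0.272, 3.124, -0.001]
force: [-3.8, -15.0, 36.8]
grip_width: 0.0
finger_force: 17.0
```

```bash
python3 -c "
from h import *
rows((.438,.312,.15,80),(.5,.1,.15,80),(.595,-.2104,.15,80),(.595,-.2104,.04,80))
print(bot.get_obs()['finger_force'])"
```

```text
t 12.65 p [0.4407 0.3118 0.0385] ang 80.1 w 1.2418676831493292e-05
[0.2, -0.03, -11.15] [0.0, 0.4, 0.1]
[-9.57, -19.84, -11.09] [0.0, 0.4, 0.1]
[-24.29, -48.77, -11.0] [0.0, 0.4, 0.1]
[-24.22, -48.77, -0.0] [0.0, 0.4, 0.1]
16.99809598387219
```

```bash
python3 -c "
from h import *
save('wrist','w5.png'); save('scene','s5.png',crop=(250,80,470,260),s=3)
print(bot.get_obs()['force'])"
```

```text
[ -3.35679885 -14.7475082   36.43082634]
```

View pics/w5.png

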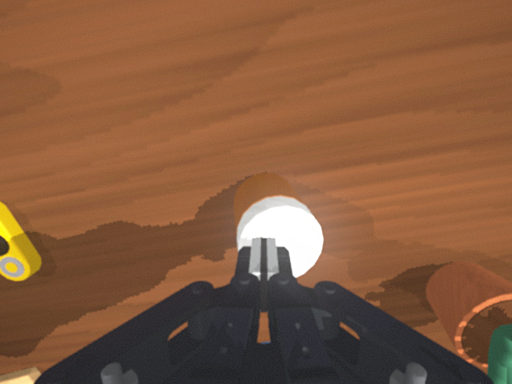

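View pics/s5.png

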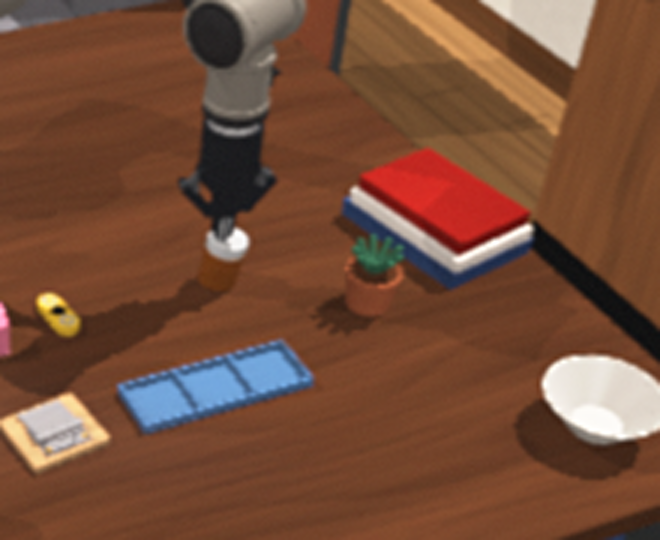

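The fingers shut without the jar. In the wrist view they sit at px (262,250), in front of the lid at (280,238). I'll work out where they are relative to the jar.

```bash
python3 -c "
from h import *
m=viewer.camera_model('wrist');T=np.linalg.inv(np.array(m['tool_from_camera']))
for z in (0,-.019,-.04,-.06):
  c=T@[0,0,z,1];print(z,(m['fx']*c[0]/c[2]+m['cx'],m['fy']*c[1]/c[2]+m['cy']))
print(m['fx'],m['cx'],m['cy'])
print(wray(280,238,.07),wray(255,195,0),wray(280,238,.085))
o=bot.get_obs();print(o['ee_pos'],o['joint_positions'].round(3) if hasattr(o['joint_positions'],'round') else o['joint_positions'],o['torque'])
viewer.snapshot('top');viewer.snapshot('scene')
for c in('wrist','top','scene'):print(c,[(np.round(d['location'],3),d['confidence']) for d in finder.landmark_of(c,'jar')])
"
```

```text
0 (np.float64(262.8246427814723), np.float64(224.96092678102806))
-0.019 (np.float64(262.7527366883701), np.float64(237.49941844660287))
-0.04 (np.float64(262.65407406116), np.float64(254.7035311387002))
-0.06 (np.float64(262.53366467237595), np.float64(275.6996950601704))
275.0911837111322 263.33993198688705 195.19635605054665
[0.43618843 0.32311637 0.07      ] [0.43059274 0.30703904 0.        ] [0.42816844 0.32349414 0.085     ]
[0.4406972  0.31192924 0.03855013] [ 0.476  0.541  1.687 -0.004  0.907 -0.918] [-2.62823079  0.814972   -0.00814813]
wrist [(array([ 0.44 ,  0.314, -0.001]), 0.84)]
top [(array([0.548, 0.475, 0.002]), 0.68), (array([0.439, 0.31 , 0.   ]), 0.58)]
scene [(array([0.438, 0.313, 0.   ]), 0.54), (array([ 0.552,  0.479, -0.002]), 0.23)]
```

Emit:
send_rows([
  [0,0,-2,0,0,0,0],
  [0,0,-5,0,0,0,0],
  [0,0,-9,0,0,0,0],
  [0,0,-12,0,0,0,0],
  [0,0,-12,0,0,0,0.5],
  [0,0,-12,0,0,0,1],
  [0,0,-12,0,0,0,1],
  [0,0,-12,0,0,0,1],
])

```text
time: 13.8
ee_pos: [0.4374, 0.3128, 0.1523]
tool_rot: [-0.274, -3.127, 0.002]
force: [0.4, 0.4, -0.8]
grip_width: 0.0579
finger_force: 0.0
```

```bash
python3 -c "
from h import *
a=save('wrist','w6.png')
rows((.44,.22,.06,80),(.44,.22,.03,80))
b=viewer.snapshot('top')
for c in('wrist','top'):
  print(c,[(np.round(d['location'],3),d['confidence']) for d in finder.landmark_of(c,'jar')])
"
```

```text
t 13.85 p [0.4376 0.3129 0.1524] ang 80.0 w 0.06529966907136012
[-1.87, -9.09, 9.25] [-0.1, -0.1, -0.0]
[-1.88, -9.09, 12.25] [-0.1, -0.1, -0.0]
wrist [(array([ 0.438,  0.314, -0.   ]), 0.57)]
top [(array([ 0.443,  0.313, -0.   ]), 0.56)]
```

View pics/w6.png

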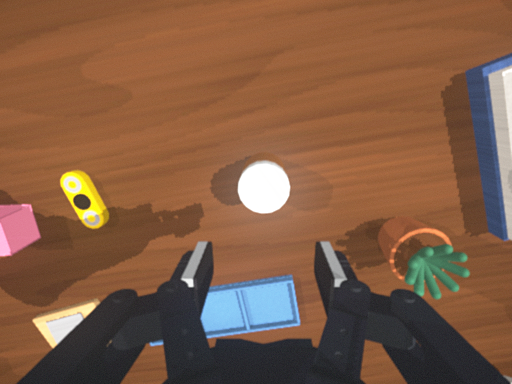

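The jar still stands upright at (0.439, 0.313), lid at px (264,187). The visible fingertips sit well above the nominal TCP, so they closed on the lid. I'll touch the bare table with open fingers to find the real offset.

Emit:
send_rows([
  [-0.2,-4,0,0,0,0,1],
  [-0.2,-8,0,0,0,0,1],
  [-0.2,-11.4,0,0,0,0,1],
  [-0.2,-11.4,4,0,0,0,1],
  [-0.2,-11.4,8,0,0,0,1],
  [-0.2,-11.4,11,0,0,0,1],
  [-0.2,-11.4,13,0,0,0,1],
  [-0.2,-11.4,14,0,0,0,1],
  [-0.2,-11.4,14.5,0,0,0,1],
  [-0.2,-11.4,14.5,0,0,0,1],
])

```text
time: 15.0
ee_pos: [0.4205, 0.2007, 0.0086]
tool_rot: [0.274, 3.13, 0.0]
force: [0.3, -0.9, 0.7]
grip_width: 0.0856
finger_force: 0.0
```

Emit:
send_rows([
  [0,0,0.5,0,0,0,1],
  [0,0,0.8,0,0,0,1],
  [0,0,0.8,0,0,0,1],
])

```text
time: 15.3
ee_pos: [0.4204, 0.2006, 0.0007]
tool_rot: [0.274, 3.129, 0.0]
force: [0.2, 0.0, -0.0]
grip_width: 0.0858
finger_force: 0.0
```

Emit:
send_rows([
  [0,0,0.4,0,0,0,1],
  [0,0,0.6,0,0,0,1],
  [0,0,0.6,0,0,0,1],
])

```text
time: 15.6
ee_pos: [0.4201, 0.2005, -0.0057]
tool_rot: [-0.274, -3.129, 0.0]
force: [0.1, -0.3, -0.3]
grip_width: 0.0853
finger_force: 0.0
```

Emit:
send_rows([
  [0,0,0.4,0,0,0,1],
  [0,0,0.7,0,0,0,1],
  [0,0,0.7,0,0,0,1],
])

```text
time: 15.9
ee_pos: [0.42, 0.2005, -0.0129]
tool_rot: [-0.274, -3.129, 0.0]
force: [0.8, 0.4, 0.6]
grip_width: 0.0856
finger_force: 0.0
```

Emit:
send_rows([
  [0,0,0.3,0,0,0,1],
  [0,0,0.5,0,0,0,1],
  [0,0,0.5,0,0,0,1],
])

```text
time: 16.2
ee_pos: [0.4201, 0.2005, -0.0177]
tool_rot: [-0.274, -3.129, 0.0]
force: [0.1, 0.6, -1.2]
grip_width: 0.0858
finger_force: 0.0
```

Emit:
send_rows([
  [0,0,0.3,0,0,0,1],
  [0,0,0.5,0,0,0,1],
  [0,0,0.5,0,0,0,1],
])

```text
time: 16.5
ee_pos: [0.4202, 0.2005, -0.0227]
tool_rot: [-0.274, -3.129, 0.0]
force: [-0.4, -0.0, 0.3]
grip_width: 0.0855
finger_force: 0.0
```

Emit:
send_rows([
  [0,0,0.2,0,0,0,1],
  [0,0,0.4,0,0,0,1],
  [0,0,0.4,0,0,0,1],
])

```text
time: 16.8
ee_pos: [0.4202, 0.2005, -0.0267]
tool_rot: [-0.274, -3.129, 0.0]
force: [0.0, 0.3, -1.2]
grip_width: 0.0853
finger_force: 0.0
```

Emit:
send_rows([
  [0,0,0.2,0,0,0,1],
  [0,0,0.3,0,0,0,1],
  [0,0,0.3,0,0,0,1],
])

```text
time: 17.1
ee_pos: [0.4202, 0.2006, -0.0295]
tool_rot: [-0.274, -3.129, 0.0]
force: [-0.1, -0.6, -0.5]
grip_width: 0.0856
finger_force: 0.0
```

Emit:
send_rows([
  [0,0,0.2,0,0,0,1],
  [0,0,0.3,0,0,0,1],
  [0,0,0.3,0,0,0,1],
])

```text
time: 17.4
ee_pos: [0.4202, 0.2006, -0.0325]
tool_rot: [-0.274, -3.129, -0.0]
force: [-0.4, 0.3, -0.0]
grip_width: 0.0853
finger_force: 0.0
```

Emit:
send_rows([
  [0,0,0.2,0,0,0,1],
  [0,0,0.3,0,0,0,1],
  [0,0,0.3,0,0,0,1],
])

```text
time: 17.7
ee_pos: [0.4202, 0.2006, -0.0356]
tool_rot: [-0.274, -3.129, 0.0]
force: [1.3, 0.3, -0.2]
grip_width: 0.0857
finger_force: 0.0
```

Emit:
send_rows([
  [0,0,0.2,0,0,0,1],
  [0,0,0.3,0,0,0,1],
  [0,0,0.3,0,0,0,1],
])

```text
time: 18.0
ee_pos: [0.4202, 0.2006, -0.0386]
tool_rot: [-0.274, -3.129, 0.0]
force: [-0.3, -0.0, 0.5]
grip_width: 0.0854
finger_force: 0.0
```

Emit:
send_rows([
  [0,0,0.2,0,0,0,1],
  [0,0,0.2,0,0,0,1],
  [0,0,0.2,0,0,0,1],
])

```text
time: 18.3
ee_pos: [0.4203, 0.2006, -0.0404]
tool_rot: [-0.274, -3.13, -0.0]
force: [-0.0, 0.5, 1.4]
grip_width: 0.0855
finger_force: 0.0
```

Emit:
send_rows([
  [0,0,0.2,0,0,0,1],
  [0,0,0.2,0,0,0,1],
  [0,0,0.2,0,0,0,1],
])

```text
time: 18.6
ee_pos: [0.4203, 0.2006, -0.0424]
tool_rot: [-0.274, -3.13, -0.0]
force: [-0.4, 0.7, -0.0]
grip_width: 0.0853
finger_force: 0.0
```

```bash
python3 -c "
from h import *
save('scene','s7.png',crop=(250,80,470,260),s=3); save('wrist','w7.png')"
```

```text
(no output)
```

View pics/s7.png

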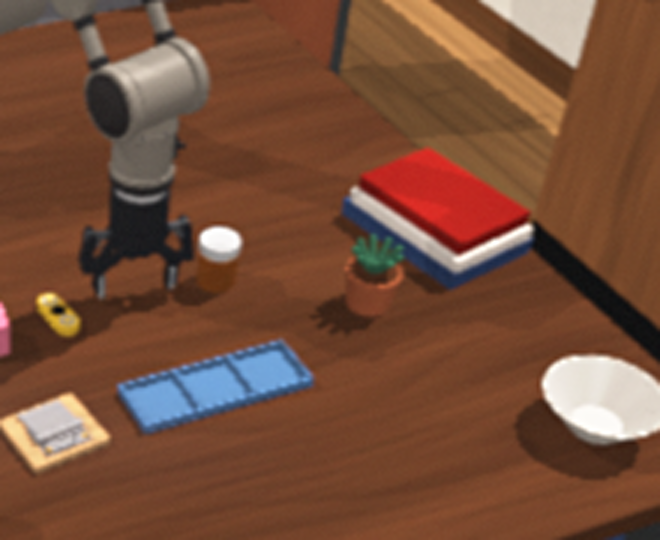

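The tips look within a few mm of the table, at px (100,293) and (170,290). I'll keep going down in small steps.

Emit:
send_rows([
  [0,0,0.2,0,0,0,1],
  [0,0,0.3,0,0,0,1],
  [0,0,0.3,0,0,0,1],
])

```text
time: 19.0
ee_pos: [0.4202, 0.2005, -0.0456]
tool_rot: [-0.274, -3.129, 0.0]
force: [0.1, -0.0, 0.9]
grip_width: 0.0851
finger_force: 0.0
```

Emit:
send_rows([
  [0,0,0.2,0,0,0,1],
  [0,0,0.2,0,0,0,1],
  [0,0,0.2,0,0,0,1],
])

```text
time: 19.3
ee_pos: [0.4203, 0.2006, -0.0475]
tool_rot: [-0.274, -3.129, -0.0]
force: [-0.3, 1.2, 0.2]
grip_width: 0.0856
finger_force: 0.0
```

Emit:
send_rows([
  [0,0,0.2,0,0,0,1],
  [0,0,0.2,0,0,0,1],
  [0,0,0.2,0,0,0,1],
])

```text
time: 19.6
ee_pos: [0.4206, 0.2007, -0.0488]
tool_rot: [0.274, 3.129, 0.0]
force: [-1.3, -0.2, 7.7]
grip_width: 0.0853
finger_force: 3.7
```

Emit:
send_rows([
  [0,0,0.2,0,0,0,1],
  [0,0,0.2,0,0,0,1],
  [0,0,0.2,0,0,0,1],
])

```text
time: 19.9
ee_pos: [0.4207, 0.2007, -0.049]
tool_rot: [0.273, 3.128, 0.001]
force: [-7.1, -3.0, 32.3]
grip_width: 0.0853
finger_force: 16.1
```

Contact came at TCP z = -0.0485 with the gripper open. The real fingertips are therefore about 35 mm behind the nominal TCP when shut and 48.5 mm when open, so I'll shift all heights. Back to the jar.

Emit:
send_rows([
  [0,0,-1,0,0,0,1],
  [0,0,-5,0,0,0,1],
  [0,0,-10,0,0,0,1],
  [0,0,-15,0,0,0,1],
  [0.1,4,-15,0,0,0,1],
  [0.1,8,-15,0,0,0,1],
  [0.1,11.4,-15,0,0,0,1],
  [0.1,11.4,-15,0,0,0,1],
  [0.1,11.4,-11,0,0,0,1],
  [0.1,11.4,-8,0,0,0,1],
  [0.1,11.4,-6,0,0,0,1],
  [0.1,11.4,-4.8,0,0,0,1],
  [0.1,11.4,-4.8,0,0,0,1],
])

```text
time: 21.2
ee_pos: [0.4381, 0.312, -0.0048]
tool_rot: [-0.274, -3.127, 0.003]
force: [0.2, -0.2, -0.5]
grip_width: 0.0853
finger_force: 0.0
```

Emit:
send_rows([
  [0,0,0,0,0,0,0],
  [0,0,0,0,0,0,0],
  [0,0,0,0,0,0,0],
  [0,0,0,0,0,0,0],
  [0,0,0,0,0,0,0],
  [0,0,0,0,0,0,0],
  [0,0,0,0,0,0,0],
])

```text
time: 21.9
ee_pos: [0.4401, 0.3135, -0.0019]
tool_rot: [0.273, 3.127, 0.002]
force: [0.2, -1.1, 6.5]
grip_width: 0.051
finger_force: 62.5
```

```bash
python3 -c "
from h import *
z=.13
rows((.438,.312,z,80),(.5,.1,z,80),(.595,-.2104,z,80),(.595,-.2104,-.001,80))"
```

```text
t 21.9 p [ 0.4401  0.3135 -0.0019] ang 80.0 w 0.051040632940961984
[0.15, -0.16, -13.19] [0.1, 0.1, 0.0]
[-9.63, -19.96, -13.2] [0.1, 0.1, 0.0]
[-24.37, -48.88, -13.21] [0.1, 0.1, 0.0]
[-24.34, -48.9, -0.11] [0.1, 0.1, 0.0]
```

Emit:
send_rows([
  [0,0,-3,0,0,0,0],
  [0,0,-7,0,0,0,0],
  [0,0,-11,0,0,0,0],
  [0,0,-13,0,0,0,0],
  [-2,-4,-13,0,0,0,0],
  [-4,-8,-13,0,0,0,0],
  [-6,-12,-13,0,0,0,0],
  [-8,-16,-13,0,0,0,0],
  [-10,-20,-13,0,0,0,0],
  [-12,-24,-13,0,0,0,0],
  [-14,-28,-13,0,0,0,0],
  [-16,-32,-13,0,0,0,0],
  [-18,-36,-13,0,0,0,0],
  [-20,-40,-13,0,0,0,0],
  [-22,-44,-13,0,0,0,0],
  [-23.4,-47,-13,0,0,0,0],
  [-24.2,-48.6,-13,0,0,0,0],
  [-24.2,-48.8,-13,0,0,0,0],
  [-24.2,-48.8,-13,0,0,0,0],
])

```text
time: 23.8
ee_pos: [0.5922, -0.2094, 0.1263]
tool_rot: [-0.275, -3.129, -0.001]
force: [-0.9, 0.6, -1.3]
grip_width: 0.0508
finger_force: 63.4
```

```bash
python3 -c "
from h import *
rows((.595,-.2104,-.001,80),(.595,-.2104,.003,80))
save('wrist','w8.png')"
```

```text
t 23.8 p [ 0.5922 -0.2094  0.1263] ang 80.0 w 0.050764912413530205
[-0.3, -0.05, 12.73] [0.0, -0.0, -0.0]
[-0.3, -0.05, 12.33] [0.0, -0.0, -0.0]
```

View pics/w8.png

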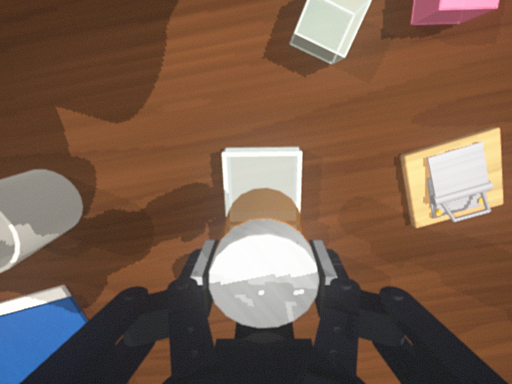

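The jar hangs over the front pocket, base at px (264,215) with pocket walls at columns 222 and 301, so I'm lowering it.

Emit:
send_rows([
  [-0.2,0,3,0,0,0,0],
  [-0.2,0,6,0,0,0,0],
  [-0.2,0,8.5,0,0,0,0],
  [-0.2,0,10.5,0,0,0,0],
  [-0.2,0,11.5,0,0,0,0],
  [-0.2,0,12.1,0,0,0,0],
  [-0.2,0,12.4,0,0,0,0],
  [-0.2,0,12.5,0,0,0,0],
  [-0.2,0,12.5,0,0,0,0],
])

```text
time: 24.75
ee_pos: [0.5952, -0.2101, 0.0024]
tool_rot: [0.274, 3.128, -0.001]
force: [0.2, 0.3, -2.4]
grip_width: 0.0504
finger_force: 63.4
```

Emit:
send_rows([
  [0,0,0.1,0,0,0,0],
  [0,0,0.2,0,0,0,0],
  [0,0,0.2,0,0,0,0],
])

```text
time: 25.05
ee_pos: [0.5954, -0.2102, 0.0022]
tool_rot: [0.274, 3.127, -0.001]
force: [-4.4, 2.3, 10.9]
grip_width: 0.0507
finger_force: 64.9
```

Contact is confirmed at +10.9 N. Releasing gently, then rising.

Emit:
send_rows([
  [0,0,-0.1,0,0,0,0.62],
  [0,0,-0.1,0,0,0,0.7],
  [0,0,-0.1,0,0,0,0.8],
  [0,0,-0.1,0,0,0,0.9],
  [0,0,-0.1,0,0,0,0.9],
  [0,0,-2,0,0,0,0.9],
  [0,0,-5,0,0,0,0.9],
  [0,0,-9,0,0,0,1],
  [0,0,-13,0,0,0,1],
  [0,0,-17,0,0,0,1],
  [0,0,-20,0,0,0,1],
  [0,0,-20,0,0,0,1],
  [0,0,-20,0,0,0,1],
])

```text
time: 26.35
ee_pos: [0.5948, -0.2099, 0.1998]
tool_rot: [0.274, 3.129, -0.0]
force: [0.9, 1.1, -0.2]
grip_width: 0.0856
finger_force: 0.0
```

```bash
python3 -c "
from h import *
p=bot.get_obs()['ee_pos']
rows((.43,-.16,.2,50),(.43,-.16,.2,55))
viewer.snapshot('wrist')
C=np.array([.633,-.217]);a=-np.radians(10);M=np.array([[np.cos(a),np.sin(a)],[-np.sin(a),np.cos(a)]])
for n in('spray','jar','cube'):
  for d in finder.landmark_of('wrist',n): print(n,np.round(d['location'],3),(M@(np.array(d['location'])[:2]-C)).round(3),round(d['confidence'],2))
"
```

```text
t 26.35 p [ 0.5948 -0.2099  0.1998] ang 80.0 w 0.085563063743739
[17.09, 2.06, -0.04] [0.0, 0.0, 30.0]
[17.09, 2.06, -0.04] [0.0, 0.0, 25.0]
spray [ 0.672 -0.226  0.   ] [ 0.04  -0.002] 0.62
jar [ 0.596 -0.211  0.002] [-0.037 -0.   ] 0.96
cube [ 0.453 -0.125 -0.004] [-0.193  0.059] 0.84
cube [ 0.445 -0.016  0.001] [-0.22   0.165] 0.76
```

Emit:
send_rows([
  [4,1.5,0,0,0,5,1],
  [8,3,0,0,0,12,1],
  [12,4.5,0,0,0,19,1],
  [15.2,5.7,0,0,0,25,1],
  [15.2,5.7,0,0,0,25,1],
  [15.2,5.7,0,0,0,25,1],
  [15.2,5.7,0,0,0,25,1],
])

```text
time: 27.25
ee_pos: [0.4558, -0.128, 0.1994]
tool_rot: [0.943, 2.996, 0.0]
force: [-0.6, -0.3, 0.3]
grip_width: 0.0855
finger_force: 0.0
```

```bash
python3 -c "
from h import *
rows((.4545,-.127,.0,55))
save('wrist','w9.png',crop=(160,80,360,230),s=4)
print([(np.round(d['location'],3),d['confidence']) for d in finder.landmark_of('wrist','cube')])"
```

```text
t 27.25 p [ 0.4558 -0.128   0.1994] ang 55.0 w 0.08545610563297137
[0.17, 0.0, 19.94] [0.0, 0.0, 0.0]
[(array([ 0.443, -0.019,  0.005]), 0.95), (array([ 0.453, -0.126, -0.002]), 0.94), (array([ 0.337, -0.198, -0.   ]), 0.64), (array([ 0.333, -0.091,  0.001]), 0.57), (array([ 0.628, -0.003,  0.003]), 0.34)]
```

View pics/w9.png

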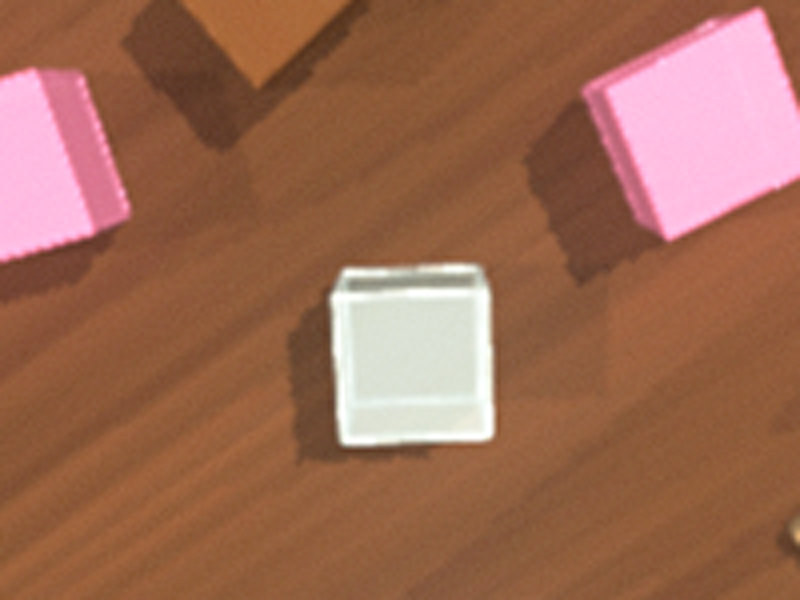

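The clear cube is squared to the gripper, with its top face centred at crop px (414,367). Grasping it.

Emit:
send_rows([
  [0.2,0,5,0,0,0,1],
  [0.2,0,10,0,0,0,1],
  [0.2,0,14,0,0,0,1],
  [0.2,0,18,0,0,0,1],
  [0.2,0,20.5,0,0,0,1],
  [0.2,0,22,0,0,0,1],
  [0.2,0,22.4,0,0,0,1],
  [0.2,0,22.4,0,0,0,1],
  [0.2,0,22.4,0,0,0,0],
  [0.2,0,22.4,0,0,0,0],
  [0.2,0,22.4,0,0,0,0],
  [0.2,0,22.4,0,0,0,0],
  [0.2,0,22.4,0,0,0,0],
  [0.2,0,22.4,0,0,0,0],
  [0.2,0,22.4,0,0,0,0],
])

```text
time: 28.85
ee_pos: [0.4541, -0.1266, -0.0233]
tool_rot: [0.944, 2.994, -0.0]
force: [-1.4, 0.1, 5.1]
grip_width: 0.0454
finger_force: 61.3
```

```bash
python3 -c "
from h import *
viewer.snapshot('top');viewer.snapshot('scene')
for c in('top','scene'): print(c,[(np.round(d['location'],3),round(d['confidence'],2)) for d in finder.landmark_of(c,'tray')])
print(rect('top','tray',.014,(.627,.213)))
rows((.453,-.127,.08,55),(.626,.138,.08,90))"
```

```text
top [(array([ 0.628,  0.215, -0.001]), 0.78)]
scene [(array([ 0.623,  0.21 , -0.   ]), 0.68)]
([0.6251, 0.2118], [231.1, 84.1], 89.4, 0.7)
t 29.1 p [ 0.4541 -0.1266 -0.0233] ang 55.0 w 0.045647690966354
[0.04, -0.09, -10.33] [0.0, 0.1, 0.0]
[1.06, 31.54, -10.32] [-0.0, 0.1, -35.0]
```

Emit:
send_rows([
  [0,0,-3,0,0,0,0],
  [0,0,-7,0,0,0,0],
  [0,0,-10.3,0,0,0,0],
  [0,3,-10.3,0,0,-4,0],
  [0.2,6,-10.3,0,0,-8,0],
  [0.3,9.5,-10.3,0,0,-12,0],
  [0.4,13,-10.3,0,0,-16,0],
  [0.5,16.5,-10.3,0,0,-20,0],
  [0.7,20,-10.3,0,0,-24,0],
  [0.8,23.5,-10.3,0,0,-28,0],
  [0.9,27,-10.3,0,0,-32,0],
  [1,30,-10.3,0,0,-35,0],
  [1.1,31.5,-10.3,0,0,-35,0],
  [1.1,31.5,-10.3,0,0,-35,0],
  [1.1,31.5,-10.3,0,0,-35,0],
])

```text
time: 30.6
ee_pos: [0.6243, 0.138, 0.0784]
tool_rot: [0.001, -3.141, 0.001]
force: [-0.2, -0.6, -2.3]
grip_width: 0.0454
finger_force: 62.0
```

```bash
python3 -c "
from h import *
rows((.626,.138,-.019,90))
save('wrist','w10.png',s=1.5)
print([(np.round(d['location'],3),d['confidence']) for d in finder.landmark_of('wrist','tray')+finder.landmark_of('wrist','cube')])"
```

```text
t 30.6 p [0.6243 0.138  0.0784] ang 90.0 w 0.04539135427622031
[-0.18, 0.01, 9.74] [-0.0, -0.1, 0.0]
[(array([ 0.627,  0.217, -0.002]), 0.71), (array([0.624, 0.139, 0.099]), 0.86)]
```

View pics/w10.png

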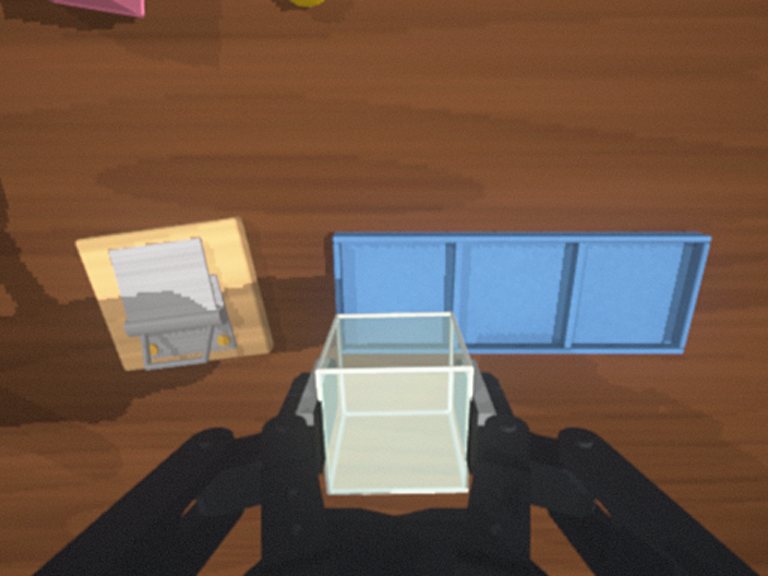

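The cube hangs at px (395,430). The tray's rim is at rows 235 and 352, its left edge is at column 335, and the clip board is to the left. So the target is the left section.

```bash
python3 -c "
from h import *
f=lambda u,v,z=.014:wray(u/1.5,v/1.5,z)[:2].round(4).tolist()
print(f(335,236),f(709,237),f(684,352),f(452,240),f(570,240),f(569,348))
"
```

```text
[0.5887, 0.1019] [0.5894, 0.3236] [0.6651, 0.3257] [0.5911, 0.1713] [0.5912, 0.2414] [0.6622, 0.2504]
```

Emit:
send_rows([
  [-0.2,0.1,3,0,0,0,0],
  [-0.2,0.1,5.5,0,0,0,0],
  [-0.2,0.1,7.5,0,0,0,0],
  [-0.2,0.1,8.8,0,0,0,0],
  [-0.2,0.1,9.4,0,0,0,0],
  [-0.2,0.1,9.7,0,0,0,0],
  [-0.2,0.1,9.9,0,0,0,0],
  [-0.2,0.1,9.9,0,0,0,0],
])

```text
time: 31.55
ee_pos: [0.6277, 0.1391, -0.0192]
tool_rot: [0.0, 3.14, 0.0]
force: [0.1, 0.2, -1.9]
grip_width: 0.0451
finger_force: 62.3
```

Emit:
send_rows([
  [0,0,0.1,0,0,0,0],
  [0,0,0.2,0,0,0,0],
  [0,0,0.2,0,0,0,0],
])

```text
time: 31.85
ee_pos: [0.6278, 0.1391, -0.0193]
tool_rot: [-0.0, 3.139, 0.0]
force: [-5.8, -1.5, 13.6]
grip_width: 0.0453
finger_force: 63.8
```

Emit:
send_rows([
  [0,0,0,0,0,0,0.56],
  [0,0,0,0,0,0,0.64],
  [0,0,0,0,0,0,0.72],
  [0,0,0,0,0,0,0.72],
  [0,0,-2,0,0,0,0.72],
  [0,0,-6,0,0,0,0.72],
  [0,0,-11,0,0,0,1],
  [0,0,-16,0,0,0,1],
  [4,-1,-20,0,0,0,1],
  [8,-2,-20,0,0,0,1],
  [12,-3,-20,0,0,0,1],
  [16,-4,-20,0,0,0,1],
  [19.6,-5,-20,0,0,-10,1],
  [19.6,-5,-20,0,0,-10,1],
  [19.6,-5,-20,0,0,-10,1],
])

```text
time: 33.35
ee_pos: [0.4313, 0.0891, 0.1782]
tool_rot: [-0.272, 3.128, 0.0]
force: [0.4, -0.5, 0.1]
grip_width: 0.0855
finger_force: 0.0
```

```bash
python3 -c "
from h import *
rows((.431,.0885,-.03,100.5))
im=save('wrist','w11.png',s=1.5)
hsv=cv2.cvtColor(im,cv2.COLOR_RGB2HSV); m=cv2.inRange(hsv,(22,150,120),(35,255,255))
m=cv2.morphologyEx(m,cv2.MORPH_CLOSE,np.ones((9,9)))
n,l,s,c=cv2.connectedComponentsWithStats(m); print(s[1:].tolist())
k=1+np.argmax(s[1:,4]); v,u=np.nonzero(l==k)
P=np.array([wray(a,b,.012)[:2] for a,b in zip(u,v)],np.float32)
print(cv2.minAreaRect(P*1000),P.mean(0)); w,V=np.linalg.eigh(np.cov((P-P.mean(0)).T)); print(np.degrees(np.arctan2(V[1,1],V[0,1])))
print([(np.round(d['location'],3),d['confidence']) for d in finder.landmark_of('wrist','fidget')+finder.landmark_of('wrist','cube')])"
```

```text
t 33.35 p [0.4313 0.0891 0.1782] ang 99.9 w 0.08553835791260044
[0.08, -0.05, 20.82] [-0.0, 0.1, -0.6]
[[251, 139, 25, 59, 1084], [197, 304, 3, 3, 7]]
((431.4754638671875, 88.49148559570312), (75.86076354980469, 30.132617950439453), 9.075961112976074) [0.42994234 0.08784445]
-172.18210919769638
[(array([ 0.432,  0.09 , -0.002]), 0.79), (array([0.628, 0.14 , 0.001]), 0.96), (array([ 0.447, -0.015,  0.003]), 0.93), (array([ 0.339, -0.198, -0.002]), 0.71), (array([ 0.334, -0.095, -0.002]), 0.59), (array([ 0.63 , -0.217, -0.001]), 0.48)]
```

Emit:
send_rows([
  [0,0,5,0,0,1,1],
  [0,0,10,0,0,1,1],
  [0,0,14,0,0,1,1],
  [0,0,17,0,0,1,1],
  [0,0,19.5,0,0,1,1],
  [0,0,20.8,0,0,1,1],
  [0,0,21.2,0,0,1,1],
  [0,0,21.2,0,0,1,1],
  [0,0,21.2,0,0,1,0.6],
  [0,0,21.2,0,0,1,0.2],
  [0,0,21.2,0,0,1,0],
  [0,0,21.2,0,0,1,0],
  [0,0,21.2,0,0,1,0],
  [0,0,21.2,0,0,1,0],
  [0,0,21.2,0,0,1,0],
  [0,0,21.2,0,0,1,0],
], squeeze=30)

```text
time: 35.1
ee_pos: [0.4314, 0.0891, -0.0338]
tool_rot: [-0.246, 3.131, 0.0]
force: [-1.0, 1.3, 6.5]
grip_width: 0.0295
finger_force: 30.0
```

```bash
python3 -c "
from h import *
rows((.431,.0885,.1,99),(.628,.1395,.1,99))
viewer.snapshot('top');viewer.snapshot('scene')
for c in('top','scene'):print([(np.round(d['location'],3),d['confidence']) for d in finder.landmark_of(c,'cube')])"
```

```text
t 35.1 p [ 0.4314  0.0891 -0.0338] ang 99.0 w 0.029456244511505206
[0.03, -0.06, -13.38] [-0.0, 0.1, -0.0]
[-20.22, 1.9, -13.35] [-0.0, 0.1, -0.0]
[(array([0.63 , 0.142, 0.002]), 0.72), (array([ 0.337, -0.198,  0.002]), 0.63), (array([ 0.447, -0.015, -0.002]), 0.62), (array([ 0.339, -0.1  , -0.003]), 0.51)]
[(array([0.63 , 0.14 , 0.004]), 0.67), (array([ 0.337, -0.098,  0.001]), 0.66), (array([ 0.447, -0.017,  0.003]), 0.55), (array([ 0.339, -0.197, -0.   ]), 0.51)]
```

Emit:
send_rows([
  [0,0,-3,0,0,0,0],
  [0,0,-7,0,0,0,0],
  [0,0,-11,0,0,0,0],
  [0,0,-13.3,0,0,0,0],
  [-4,0.4,-13.3,0,0,0,0],
  [-8,0.8,-13.3,0,0,0,0],
  [-12,1.1,-13.3,0,0,0,0],
  [-16,1.5,-13.3,0,0,0,0],
  [-19,1.8,-13.3,0,0,0,0],
  [-20.2,1.9,-13.3,0,0,0,0],
  [-20.2,1.9,-13.3,0,0,0,0],
  [-20.2,1.9,-13.3,0,0,0,0],
])

```text
time: 36.5
ee_pos: [0.6265, 0.1393, 0.0981]
tool_rot: [0.246, -3.13, 0.0]
force: [-0.3, -0.7, -0.9]
grip_width: 0.0291
finger_force: 30.2
```

```bash
python3 -c "
from h import *
rows((.628,.1395,.0165,99))
save('wrist','w12.png',s=1.5)
print([(np.round(d['location'],3),d['confidence']) for d in finder.landmark_of('wrist','fidget')[:2]+finder.landmark_of('wrist','cube')[:3]])"
```

```text
t 36.5 p [0.6265 0.1393 0.0981] ang 99.0 w 0.029111152922787244
[-0.16, -0.01, 8.16] [0.0, -0.1, 0.0]
[(array([0.622, 0.139, 0.128]), 0.88), (array([0.624, 0.138, 0.   ]), 0.71)]
```

Emit:
send_rows([
  [-0.2,0,3,0,0,0,0],
  [-0.2,0,5.5,0,0,0,0],
  [-0.2,0,7,0,0,0,0],
  [-0.2,0,7.7,0,0,0,0],
  [-0.2,0,8,0,0,0,0],
  [-0.2,0,8.1,0,0,0,0],
  [-0.2,0,8.1,0,0,0,0],
])

```text
time: 37.35
ee_pos: [0.6301, 0.1398, 0.0186]
tool_rot: [-0.246, 3.13, 0.0]
force: [0.0, -0.1, -1.4]
grip_width: 0.0292
finger_force: 30.2
```

Emit:
send_rows([
  [0,0,0.1,0,0,0,0],
  [0,0,0.1,0,0,0,0],
  [0,0,0.1,0,0,0,0],
])

```text
time: 37.65
ee_pos: [0.6296, 0.1398, 0.0169]
tool_rot: [-0.246, 3.131, 0.0]
force: [-0.6, 0.6, -0.7]
grip_width: 0.0292
finger_force: 30.2
```

Emit:
send_rows([
  [0,0,0.1,0,0,0,0],
  [0,0,0.1,0,0,0,0],
  [0,0,0.1,0,0,0,0],
])

```text
time: 37.95
ee_pos: [0.6297, 0.1398, 0.0163]
tool_rot: [-0.246, 3.131, 0.0]
force: [-1.7, -0.5, 6.2]
grip_width: 0.029
finger_force: 30.9
```

Contact at 6 N. Releasing and rising.

Emit:
send_rows([
  [0,0,0,0,0,0,0.4],
  [0,0,0,0,0,0,0.5],
  [0,0,0,0,0,0,0.6],
  [0,0,0,0,0,0,0.6],
  [0,0,-1,0,0,0,0.6],
  [0,0,-4,0,0,0,0.6],
  [0,0,-8,0,0,0,0.6],
  [2,0,-12,0,0,0,1],
  [5,0,-16,0,0,0,1],
  [8,0,-18,0,0,0,1],
  [10,0,-18,0,0,0,1],
  [10,0,-18,0,0,0,1],
  [10,0,-18,0,0,0,1],
])

```text
time: 39.25
ee_pos: [0.5311, 0.1242, 0.1964]
tool_rot: [-0.246, 3.13, 0.0]
force: [0.5, -0.4, 0.1]
grip_width: 0.0857
finger_force: 0.0
```

```bash
python3 -c "
from h import *
rows()
w=viewer.snapshot('wrist')
print([(np.round(d['location'],3),d['confidence']) for q in('fidget','cube','jar','spray') for d in finder.landmark_of('wrist',q)[:1]])
s=viewer.snapshot('scene'); t=viewer.snapshot('top')
print([(q,np.round(d['location'],3),d['confidence']) for q in('fidget','cube','jar','spray','mug','plant') for d in finder.landmark_of('top',q)[:1]])
A=cv2.resize(w[90:290,160:440],(560,400)); B=cv2.resize(s[190:270,160:372],(560,211)); 
cv2.imwrite('pics/fin.png',cv2.resize(np.vstack([A,B]),(550,600))[...,::-1])"
```

```text
t 39.25 p [0.5311 0.1242 0.1964] ang 99.0 w 0.08567602247762784
[(array([0.629, 0.142, 0.049]), 0.64), (array([ 0.442, -0.018,  0.   ]), 0.97), (array([ 0.593, -0.21 ,  0.001]), 0.66), (array([ 0.668, -0.225,  0.002]), 0.95)]
[('cube', array([ 0.337, -0.101, -0.004]), 0.9), ('jar', array([ 0.596, -0.208,  0.004]), 0.83), ('mug', array([ 0.577, -0.46 , -0.003]), 0.71), ('plant', array([0.55 , 0.476, 0.002]), 0.82)]
```

View pics/fin.png

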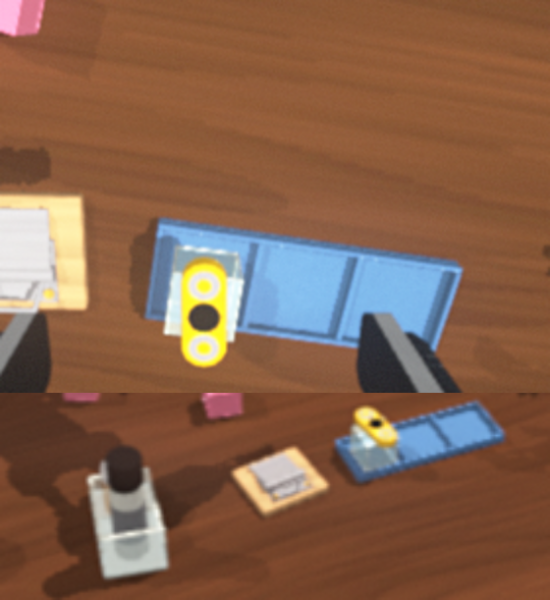

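The fidget lies flat and centred on the cube in the section beside the clip board, its disc at px (204,317). The bottle and jar stand in the caddy, and the finder puts the mug and plant where they were at the start. Handing in.

```bash
python3 -c "
from h import *
print(bot.close_job())"
```

```text
the job is handed in; nothing more can be done
None
```

I handed the job in at about 39 s and, by the last pictures and finder checks, all of it is done, though the judge's result was not shown: the bottle is in the rear pocket and the jar, placed after it, in the front one; the fidget toy lies flat on the glass cube in the tray section by the clip board, and the mug and plant are where they stood.

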